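Hold the sprung pointer rod at its length mark

TASK

Pull the drawer of the small grey instrument cabinet open to its stop by its bar handle, then take the orange grip of the spring-loaded telescoping pointer rod that stands in the drawer and pull the rod straight up out of its tube until the red length mark on it is level with the tube's black mouth. Finish while holding it there by the grip, still, against its spring, for a height reading: do not let go, and leave the drawer open. Leave the bottle, the lens case and the tally counter where they stand.

Things in the scene. Friction and masses are not known exactly. Their poses are not given: they have to be found in the camera images.
- drawer (a joint): How far the drawer is pulled out, m: 0 shut, 0.090 at its stop; it starts anywhere from 0 to 0.040. It slides level, along the -x direction of drawer_handle, with a friction of about 2.5 N, and stays where it is left.
- cabinet: Fixed grey box, 140 mm deep, 220 wide, on 18 mm feet, its top 160 mm above the worktop, with one drawer; origin under its middle on the worktop, x pointing to its back. The white drawer front, 10 mm thick, is 214 mm wide, its upper edge 156 mm above the worktop.
- drawer_handle (a point): Middle of the dark horizontal bar handle on the white drawer front, 136 mm above the worktop. Its x axis points into the cabinet (drawer opens along -x), y along the bar, z up. The bar is round, 10 mm thick, 100 mm long, and stands 36 mm (centre line) in front of the drawer front, held by a leg at each end; the gap behind the bar is 31 mm.
- pull_grip: Orange plastic grip with black rings on top of the pointer rod: an upright cylinder, 22 mm diameter, 36 mm high, with an 8 mm pointed steel tip above it. Origin at the cylinder's centre, 122 mm above the worktop while the rod is home; z up. It stands in the middle of the drawer's width, 88 mm behind the centre line of the handle bar (in its +x direction) and 42 mm behind the inner face of the drawer front.
- pointer_rod (a joint): How far the telescoping rod is pulled up out of its tube, m: 0 home, 0.040 when the middle of the red mark is level with the tube's mouth, 0.052 at its upper stop. An inner spring pulls it down with about 3 N at 0 and 8 N at 0.040; let go, it goes home.
- length_mark (a point): Middle of the red length mark, a band 6 mm high round the steel rod, 68 mm below the centre of the orange grip; hidden in the tube until the rod is pulled up some 37 mm.
- tube_mouth (a point): Centre of the upper rim of the fixed tube in which the rod slides, 94 mm above the worktop; the rim is a black bush of 24 mm diameter. While the rod is home, 10 mm of bare steel rod (10 mm thick) shows between it and the orange grip. With the drawer shut, tube and grip are under the cabinet's top; with the drawer at its stop they stand 48 mm in front of the cabinet.
- oil_bottle: Bystander: brown dropper bottle with black top, 34 mm diameter, 107 mm high, upright; origin at its foot. To the left of the cabinet.
- lens_case: Bystander: clear round case with black base, 39 mm diameter, 54 mm high; origin at its foot. To the left of the cabinet.
- click_counter: Bystander: round white tally counter, 58 x 74 x 23 mm, lying on the worktop; origin at its underside. To the right of the cabinet.

How it is judged:
By the outcome, as a careful person would: the job done as asked, in the order asked, and still so for the second after the job is handed in, while the arm keeps its last pose, push and grip.
It also fails if it takes over 42 s, if anything falls off the work surface, if the arm or the gripper's body presses on something with over 40 N, if the wrist force passes 120 N, or if a joint passes its speed limit or range.

ROBOT

A 7-joint arm with a two-finger parallel gripper is mounted at the origin on a cart in front of the work surface, level with it; the furniture and walls round the work are solid. World frame = base frame: x ahead of the robot, y to its left, z up, the work surface at z = 0. Lengths are in mm, angles in degrees, forces in N, time in s.
With the tool pointing down it reaches from about 400 to 925 mm from the base axis. Payload 4.1 kg.
Tool frame: the origin (TCP) lies midway between the tips of the shut fingers; the grasp point (between the pads) lies 19 mm behind it; z points along the fingers, x is the direction in which the jaws open and shut, and the axes are right-handed (so a half turn about z gives the same grasp; the last joint's range is limited). The gripper opens to 85 mm and grips with 20 to 120 N. Pads are 22 mm wide; open, the fingers measure 114 mm over their backs; the gripper's body (76 mm by 85 mm) begins 54 mm behind the grasp point. The pads swing forward as they close: fully open they stand 13 mm farther back than shut.
Start: joints at [-77.349, 22.827, 2.584, 88.041, -1.071, 69.15, -2.905], TCP at [204.324, 617.086, 231.347] pointing down, gripper open.
Joint ranges: [-161.44, 161.44], [-28.35, 127.94], [-78.24, 83.42], [0, 140.83], [-78.03, 258.03], [13.02, 114.36], [-168.23, 168.23]. Speed limits (degrees/s): [147.25, 147.25, 180, 180, 180, 180, 180].

INTERFACE

Orientations are given as a 3x3 rotation matrix whose columns are the frame's x, y, z axes.
In Python, from cell import ctrl gives the robot as it stands.
- The arm moves only by the tool move_arm, never from a script. Its argument "plan" is one flat list of numbers, 4 for each row, row after row: the shift along the world's x, y, z in cm, then the turn about the world's z in degrees. A call has exactly 5 rows; each row is the pose to reach, as a shift and turn from the pose commanded when the call began; what a row does not reach only later rows make up. A row lasts 1/8 s, in which the tool goes at most 62.5 mm and 10.7 degrees, less where a joint would pass 70% of its speed; a pose out of reach is approached as far as the arm can. A call with a gripper value outside its range is refused whole. "gripper" is the opening, from 0 (shut) to 1 (fully open), set as the call begins (left out, the last holds). The fingers move at their own pace and stop on an object; the grip force is fixed at half the most. Time passes only in rows, so rows that repeat a pose let the fingers close, or fill a call up. It gives the time, the measured TCP pose, the force and the opening at its end, in the units of the state.
- ctrl.get_state(): the state, without advancing time (a new reading comes with each control period).
- ctrl.get_image(name): name is "scene" or "side" or "wrist"; returns a dict with "image" (420x560x3 uint8, red, green, blue), "camera_matrix" (3x3 intrinsics, pixels), "dist" ([k1, k2, p1, p2, k3] as OpenCV has them; the pictures are not rectified), "extrinsics" (4x4, takes a point from camera to world coordinates). Camera axes: x right, y up, looking along -z (the intrinsics and any distortion apply to the point x, -y, -z); pixel columns grow to the right and rows downward; lengths in mm; the calibration is good to about 2 mm. A picture is of the moment at which its call begins. There is no depth.
- ctrl.hand_in(): hands the job in, once; it reports no verdict.
The state is a dict: "time_s": time; "qpos": joint angles; "joint_vel": joint speeds; "effort": joint torques, N m; "tcp_pos": TCP position; "orientation": TCP orientation; "force": force on the tool from outside, world axes, zero at the start; "ft_torque": the same for the moment, N m; "finger_gap": opening from 0.0 (shut) to 1.0 (fully open).
Only numpy, scipy, OpenCV 4.12 (cv2) and the standard library are available. Lean on these libraries where they do the work, as an engineer would, in place of code of your own. Each camera call takes 0.05 s, during which the arm holds its last target.

## Working session

There is one attempt and no reset: what is moved stays moved. The work goes in short steps, Python scripts to look and compute and a tool call to move; the robot and the scene stay as the last step left them, time stands still between calls to the robot, and variables do not carry over. Pictures are saved under pics/ and viewed, and the job is handed in when it is done.

Besides the shell and the picture viewer there is one more tool, called after "Request:" as a command line: name --argument value ..., lists and objects as JSON in quotes. move_arm: Moves the arm, as the interface text tells. Its arguments: {"type":"object","properties":{"plan":{"type":"array"},"gripper":{"type":"number"}},"required":["plan"]}

```bash
mkdir -p pics; ls
cat > h.py <<'E'
import numpy as np,cv2
from cell import ctrl
def snap(n,f):
    d=ctrl.get_image(n); cv2.imwrite('pics/'+f,d['image'][:,:,::-1]); 
    np.savez('pics/'+f[:-4]+'.npz',img=d['image'],K=d['camera_matrix'],dist=d['dist'],E=d['extrinsics'])
    return d
def ld(f):
    z=np.load('pics/'+f+'.npz'); return {'image':z['img'],'camera_matrix':z['K'],'dist':z['dist'],'extrinsics':z['E']}
def ray(d,uv):
    p=cv2.undistortPoints(np.array([[uv]],float),np.array(d['camera_matrix'],float),np.array(d['dist'],float))[0,0]
    E=np.array(d['extrinsics']); v=E[:3,:3]@np.array([p[0],-p[1],-1.]); return E[:3,3],v/np.linalg.norm(v)
def onz(d,uv,z):
    o,v=ray(d,uv); return o+v*(z-o[2])/v[2]
def proj(d,P):
    E=np.array(d['extrinsics']);c=E[:3,:3].T@(np.array(P,float)-E[:3,3]); q=np.array([c[0],-c[1],-c[2]])
    return cv2.projectPoints(q.reshape(1,1,3),np.zeros(3),np.zeros(3),np.array(d['camera_matrix'],float),np.array(d['dist'],float))[0].ravel()
E
python3 - <<'E'
from h import *
for n in('scene','side','wrist'):
    d=snap(n,n+'0.png'); print(n,d['extrinsics'],d['camera_matrix'][0])
print(ctrl.get_state())
E
```

```text
pics
scene [[ 2.00622966e-01 -4.69789894e-01  8.59678941e-01  1.31531384e+03]
 [ 9.79550715e-01  1.09803791e-01 -1.68592776e-01  1.37891569e+02]
 [-1.51928245e-02  8.75922704e-01  4.82212189e-01  5.07580564e+02]
 [ 0.00000000e+00  0.00000000e+00  0.00000000e+00  1.00000000e+00]] [435.54232988   0.         281.91415518]
side [[ 9.97641119e-01 -4.95366801e-02  4.75217393e-02  6.23757609e+02]
 [ 6.44554100e-02  4.37825158e-01 -8.96746693e-01 -5.44490674e+02]
 [ 2.36156409e-02  8.97694407e-01  4.39985288e-01  5.08068963e+02]
 [ 0.00000000e+00  0.00000000e+00  0.00000000e+00  1.00000000e+00]] [526.85319421   0.         280.3680712 ]
wrist [[ 3.14455205e-01 -9.01130341e-01 -2.98466132e-01  1.27068932e+02]
 [ 9.49270175e-01  2.97839734e-01  1.00884233e-01  6.42663415e+02]
 [-2.01476995e-03 -3.15048570e-01  9.49073411e-01  3.70779606e+02]
 [ 0.00000000e+00  0.00000000e+00  0.00000000e+00  1.00000000e+00]] [322.39148437   0.         280.45685878]
{'time_s': 0.15, 'qpos': array([-77.34888426,  22.86161034,   2.58180009,  88.09635428,
        -1.07081129,  69.14881561,  -2.90438573]), 'joint_vel': array([-0.135817  , -0.11089671,  0.04423541, -0.17366954,  0.00666314,
        0.0056532 , -0.09616991]), 'effort': array([ 1.74714311e-03, -4.75565743e+01,  1.36659611e+00, -2.54514134e+01,
        1.17608719e-02,  6.48586167e-03, -1.86978906e-05]), 'tcp_pos': array([204.18763755, 616.60602735, 230.51863204]), 'orientation': array([[ 3.14279922e-01,  9.49330298e-01, -3.38822740e-04],
       [ 9.49329271e-01, -3.14280083e-01, -1.40200613e-03],
       [-1.43745214e-03,  1.18968033e-04, -9.99998960e-01]]), 'force': array([-0.11905923, -0.36496968, -0.26778726]), 'ft_torque': array([-0.02769657, -0.02557996, -0.07363433]), 'finger_gap': 1.0016227799000794}
```

View pics/scene0.png

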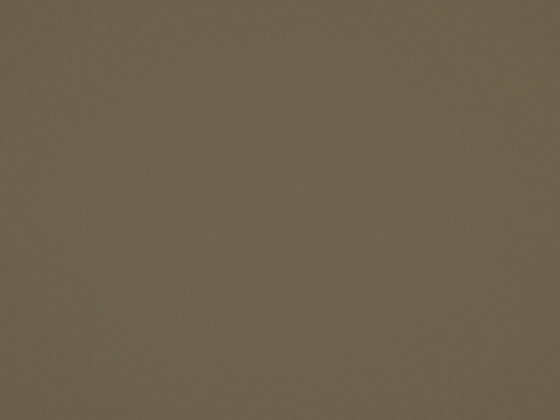

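View pics/side0.png

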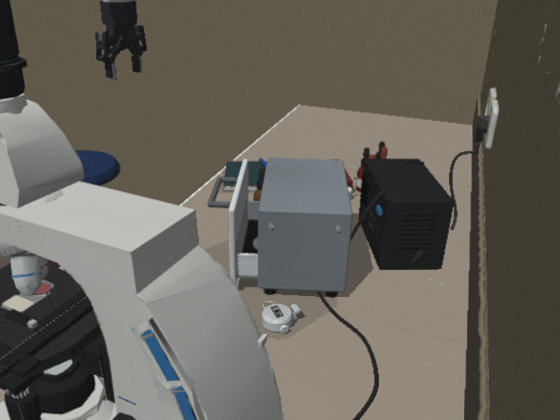

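View pics/wrist0.png

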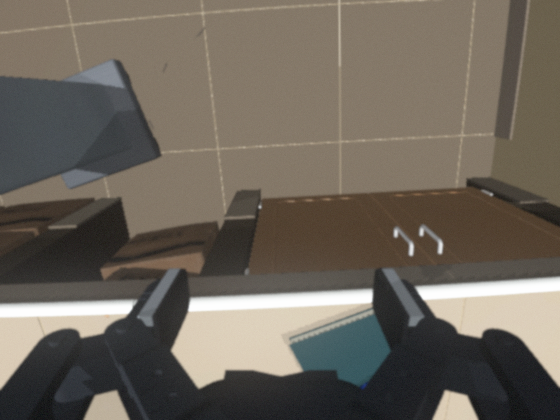

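The scene camera shows only a blank wall, so it's blocked. The side camera shows the cabinet near (305,225), with the drawer partly open to the left. I'll zoom in on the side view and measure the cabinet's top corners.

Run:
```python
from h import *
d=ld('side0'); im=d['image'][:,:,::-1]
c=im[130:340,180:380]; cv2.imwrite('pics/side0z.png',cv2.resize(c,None,fx=3.8,fy=2.85,interpolation=cv2.INTER_CUBIC) if 0 else cv2.resize(c,None,fx=2.8,fy=2.8,interpolation=cv2.INTER_CUBIC))
```

```text
(no output)
```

View pics/side0z.png

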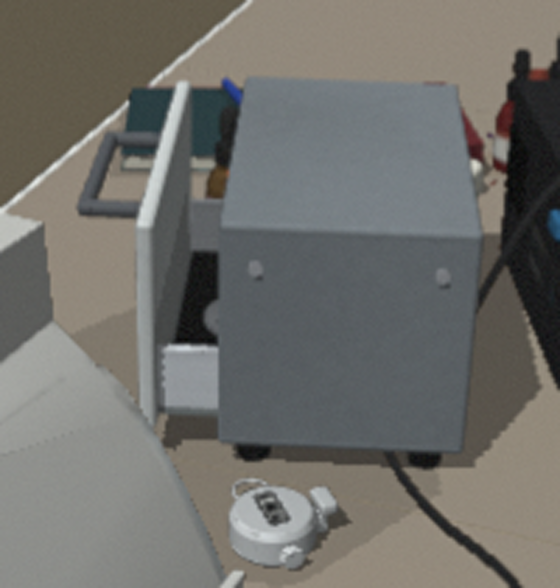

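The zoom shows the cabinet's top corners at about (245,77), (457,87), (478,237) and (222,228) in zoomed pixels. The bar handle runs from about (87,209) to (109,139).

Run:
```python
from h import *
d=ld('side0')
f=lambda x,y:(180+(x+.5)/2.8-.5,130+(y+.5)/2.8-.5)
for n,p,z in [('BL',(245,77),160),('BR',(457,87),160),('FR',(478,237),160),('FL',(222,228),160),('dfar',(183,83),156),('dnearout',(138,226),156),('dnearin',(153,226),156),('hn',(87,209),136),('hf',(109,139),136),('counter',(275,520),15)]:
    print(n,onz(d,f(*p),z).round(1))
for n,p in (('bottle',(230,125)),):
    print(n,onz(d,f(*p),100).round(1))
s=ctrl.get_state();E=ld('wrist0')['extrinsics'];R=s['orientation'];print(R.T@(E[:3,3]-s['tcp_pos']),R.T@E[:3,:3])
```

```text
BL [548.7 366.  160. ]
BR [688.3 365.4 160. ]
FR [690.1 148.2 160. ]
FL [556.  143.8 160. ]
dfar [508.3 360.3 156. ]
dnearout [510.7 149.1 156. ]
dnearin [518.6 150.  156. ]
hn [472.1 206.7 136. ]
hf [467.4 308.3 136. ]
counter [590.8  88.5  15. ]
bottle [533.5 426.  100. ]
[   0.29856154  -81.38375462 -140.2712309 ] [[ 9.99999816e-01 -6.32956782e-06  6.06194748e-04]
 [ 1.84905071e-04 -9.49112913e-01 -3.14935938e-01]
 [ 5.77340671e-04  3.14935992e-01 -9.49112737e-01]]
```

Request:
move_arm --plan '[2.6,-3.6,0.4,-7,5.3,-7.2,0.8,-14,8,-10.8,1.2,-21,10.6,-14.4,1.6,-28,13.3,-18,2,-35]' --gripper 0.35

```text
time_s: 0.78
tcp_pos: [337.9, 435.7, 251.3]
orientation: [[0.804, 0.594, -0.0], [0.594, -0.804, -0.0], [-0.0, 0.0, -1.0]]
force: [0.1, -0.1, 0.1]
finger_gap: 0.351
```

Request:
move_arm --plan '[2.6,-3.6,0,-7,5.3,-7.2,0,-14,8,-10.8,0,-21,10.6,-14.4,0,-28,13.3,-18,0,-35]'

```text
time_s: 1.4
tcp_pos: [470.8, 255.8, 251.2]
orientation: [[1.0, 0.026, -0.0], [0.026, -1.0, 0.0], [-0.0, -0.0, -1.0]]
force: [-0.1, -0.1, 0.0]
finger_gap: 0.351
```

Run:
```python
from h import *
d=snap('wrist','wrist1.png');snap('side','side1.png')
s=ctrl.get_state();print(s['time_s'],s['tcp_pos'],s['orientation'].round(3).tolist(),s['finger_gap'],s['qpos'])
```

```text
1.5 [473.49924224 251.03210594 251.53199188] [[1.0, 0.019, 0.002], [0.019, -1.0, -0.003], [0.002, 0.003, -1.0]] 0.34922616508493626 [-55.16717577  11.02307608  26.07695567 102.70244073  -5.00789876
  67.42474088 -26.5206977 ]
```

View pics/wrist1.png

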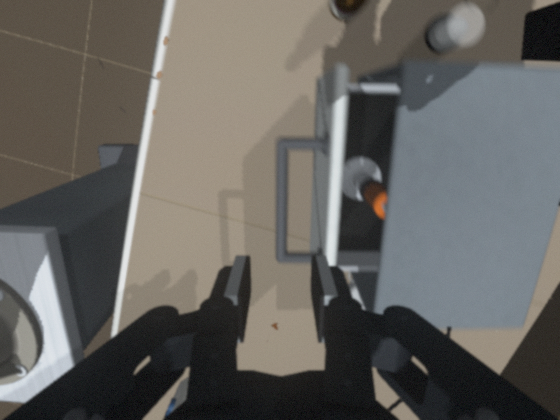

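View pics/side1.png

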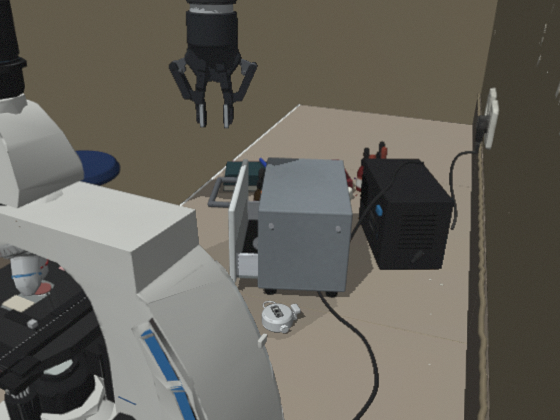

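The wrist view shows the bar from about (281,144) to (285,259), and the orange grip at (376,198), half under the cabinet's top edge. Next I cast rays.

Run:
```python
from h import *
d=ld('wrist1')
for n,p,z in [('hf',(281.5,144),136),('hn',(285,258),136),('hmid',(283,200),136),('dfrontfar out',(335,70),156),('out near',(325,262),156),('cabFL',(403,64),160),('cabFR',(376,326),160),('cabBR',(526,326),160),('orange tip',(368,188),145),('bottle',(347,5),107),('lens',(465,25),54)]:
    print(n,onz(d,p,z).round(1))
im=d['image'];hsv=cv2.cvtColor(im,cv2.COLOR_RGB2HSV);m=(hsv[...,2]<115)&(hsv[...,2]>0)
for r in (165,185,205,225,245): print(r,im[r,270:300].mean(1).astype(int))
s=ctrl.get_state();print(s['tcp_pos'],s['time_s'])
```

```text
hf [470.  304.7 136. ]
hn [475.7 205.3 136. ]
hmid [472.5 258.8 136. ]
dfrontfar out [505.  358.3 156. ]
out near [508.  212.8 156. ]
cabFL [549.7 363.3 160. ]
cabFR [556.4 153.3 160. ]
cabBR [693.4 153.7 160. ]
orange tip [539.4 273.2 145. ]
bottle [518.6 410.9 107. ]
lens [642.6 412.7  54. ]
165 [127 128 129 122 122 109 102  96  94  94 100  98  95  92  89  82  82  90
 104 113 122 125 126 126 124 127 127 129 129 129]
185 [129 128 128 125 120 111  98  93  94  95  97  96  95  91  87  81  89  93
 106 116 123 128 126 127 127 130 127 128 126 129]
205 [127 128 131 127 117 109 100  96  93 100 101 101  97  94  83  84  86  96
 108 121 124 126 126 128 128 130 128 129 128 128]
225 [130 128 126 125 116 108 100  93  93  97  99  98  93  89  85  80  85 101
 115 124 126 128 129 127 127 130 127 127 125 128]
245 [127 127 128 125 120 107  96  91  96  99 101  97  96  87  83  80  90 106
 118 127 126 126 129 129 128 128 125 126 128 126]
[473.49924224 251.03210594 251.53199188] 1.5
```

Request:
move_arm --plan '[0.2,0,-1,0.5,0.2,0,-3.5,0.5,0.2,0,-6,0.5,0.2,0,-7.5,0.5,0.2,0,-8,0.5]'

```text
time_s: 2.12
tcp_pos: [471.3, 257.7, 170.1]
orientation: [[0.999, 0.04, -0.002], [0.04, -0.999, -0.001], [-0.002, 0.001, -1.0]]
force: [0.4, -0.1, 0.2]
finger_gap: 0.347
```

Run:
```python
from h import *
d=snap('wrist','wrist2.png')
s=ctrl.get_state();print(s['time_s'],s['tcp_pos'],s['orientation'].round(3).tolist(),s['force'])
for p in((283,150),(286,230)):pass
```

```text
2.175 [471.57777934 257.4682254  170.27974761] [[0.999, 0.039, -0.001], [0.039, -0.999, -0.001], [-0.001, 0.001, -1.0]] [-0.4256209  -0.26178993 -0.57218637]
```

View pics/wrist2.png

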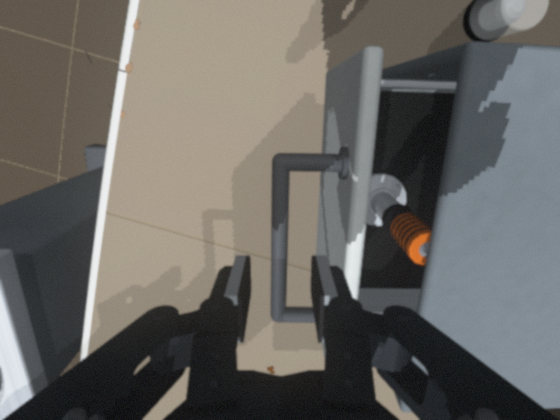

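The bar lies at column 280, rows 157 to 316, between the fingers. The grip's top is at about (424,247). I'll check this against the calibration.

Run:
```python
from h import *
d=ld('wrist2')
for n,p,z in [('hf',(281,162),136),('hn',(279.5,314),136),('hmid',(280,240),136),('front far out',(363,50),156),('front out near',(345,285),156),('grip top',(421,250),140),('tip',(427,250),148),('cabFL',(463,46),160),('cabFR',(418,400),160)]:
    print(n,onz(d,p,z).round(1))
```

```text
hf [469.2 307.  136. ]
hn [472.2 208.6 136. ]
hmid [470.5 260.6 136. ]
front far out [503.1 361.9 156. ]
front out near [507.1 244.  156. ]
grip top [553.6 259.2 140. ]
tip [553. 263. 148.]
cabFL [545.4 365.4 160. ]
cabFR [561.8 163.9 160. ]
```

Request:
move_arm --plan '[0,0,-2.5,0,0,0,-4.5,0,0,0,-5.3,0,0,0,-5.3,0,0,0,-5.3,0]'

```text
time_s: 2.8
tcp_pos: [473.1, 257.5, 119.4]
orientation: [[0.999, 0.038, 0.002], [0.038, -0.999, 0.001], [0.002, -0.001, -1.0]]
force: [0.7, 0.1, -0.1]
finger_gap: 0.35
```

Request:
move_arm --plan '[0,0,0,0,0,0,0,0,0,0,0,0,0,0,0,0,0,0,0,0]' --gripper 0

```text
time_s: 3.42
tcp_pos: [472.3, 257.4, 119.2]
orientation: [[0.999, 0.038, 0.0], [0.038, -0.999, 0.001], [0.0, -0.001, -1.0]]
force: [-2.2, -0.0, 5.8]
finger_gap: 0.09
```

Request:
move_arm --plan '[-0.6,0,0,0,-1.4,0,0,0,-2.2,-0.1,0,0,-3,-0.1,0,0,-3.8,-0.1,0,0]'

```text
time_s: 4.05
tcp_pos: [434.6, 256.6, 119.1]
orientation: [[0.999, 0.038, 0.002], [0.038, -0.999, 0.001], [0.002, -0.001, -1.0]]
force: [2.8, -0.5, 6.2]
finger_gap: 0.089
```

Request:
move_arm --plan '[-0.3,0,0,0,-0.6,0,0,0,-0.9,0,0,0,-1.1,0,0,0,-1.2,0,0,0]'

```text
time_s: 4.68
tcp_pos: [422.5, 256.3, 119.1]
orientation: [[0.999, 0.038, 0.001], [0.038, -0.999, 0.001], [0.001, -0.001, -1.0]]
force: [2.6, -0.7, 6.8]
finger_gap: 0.096
```

Request:
move_arm --plan '[-0.1,0,0,0,-0.2,0,0,0,-0.3,0,0,0,-0.4,0,0,0,-0.4,0,0,0]'

```text
time_s: 5.3
tcp_pos: [418.5, 256.2, 119.1]
orientation: [[0.999, 0.038, 0.001], [0.038, -0.999, 0.001], [0.001, -0.001, -1.0]]
force: [1.8, -0.8, 7.0]
finger_gap: 0.09
```

Request:
move_arm --plan '[-0.1,0,0,0,-0.2,0,0,0,-0.3,0,0,0,-0.3,0,0,0,-0.3,0,0,0]'

```text
time_s: 5.92
tcp_pos: [415.5, 256.2, 119.1]
orientation: [[0.999, 0.038, 0.001], [0.038, -0.999, 0.001], [0.001, -0.001, -1.0]]
force: [2.5, -0.4, 7.4]
finger_gap: 0.09
```

Request:
move_arm --plan '[-0.1,0,0,0,-0.2,0,0,0,-0.3,0,0,0,-0.3,0,0,0,-0.3,0,0,0]'

```text
time_s: 6.55
tcp_pos: [415.5, 256.2, 119.2]
orientation: [[0.999, 0.038, 0.007], [0.038, -0.999, 0.002], [0.007, -0.001, -1.0]]
force: [9.7, -0.2, 1.4]
finger_gap: 0.093
```

Run:
```python
from h import *
d=snap('side','side3.png');im=d['image'][:,:,::-1];cv2.imwrite('pics/side3z.png',cv2.resize(im[130:340,180:380],None,fx=2.8,fy=2.8,interpolation=cv2.INTER_CUBIC))
```

```text
(no output)
```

View pics/side3z.png

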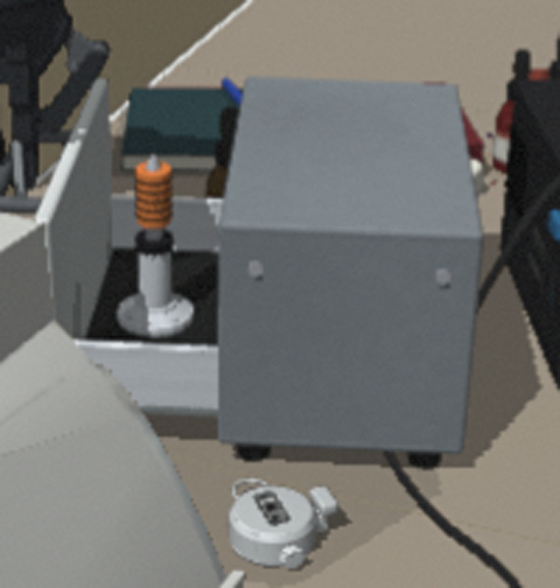

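The drawer is against its stop: the TCP held at 415.5 while the force rose to about 10 N. The grip stands clear at about (153,200) in the zoomed view. Next I release the bar and go up.

Request:
move_arm --plan '[0.2,0,0,0,0.2,0,0,0,0.2,0,0,0,0.2,0,0,0,0.2,0,0,0]' --gripper 0.35

```text
time_s: 7.22
tcp_pos: [414.1, 256.1, 118.3]
orientation: [[0.999, 0.038, -0.0], [0.038, -0.999, -0.0], [-0.0, 0.0, -1.0]]
force: [-0.5, 0.3, -0.4]
finger_gap: 0.348
```

Request:
move_arm --plan '[0,0,2,0,0,0,5,0,0,0,9,0,0,0,12,0,0,0,13,0]'

```text
time_s: 7.85
tcp_pos: [415.1, 256.6, 250.1]
orientation: [[0.999, 0.038, 0.002], [0.038, -0.999, 0.002], [0.003, -0.002, -1.0]]
force: [-0.1, -1.2, -0.8]
finger_gap: 0.355
```

Run:
```python
from h import *
d=snap('wrist','wrist4.png');e=snap('side','side4.png')
s=ctrl.get_state();print(s['time_s'],s['tcp_pos'],s['finger_gap'],s['qpos'].round(1))
def om(d):
    h=cv2.cvtColor(d['image'],cv2.COLOR_RGB2HSV);m=cv2.inRange(h,(3,150,90),(18,255,255));n,l,st,c=cv2.connectedComponentsWithStats(m);return st[1:][st[1:,4]>20],c[1:][st[1:,4]>20]
print(om(d),om(e))
f=lambda x,y:(180+(x+.5)/2.8-.5,130+(y+.5)/2.8-.5)
print(onz(e,f(153,200),122),onz(e,f(154,240),96),onz(e,f(153,158),148))
```

```text
7.95 [414.55772004 256.31198092 248.77517226] 0.3542709439839695 [-60.    5.4  25.  108.8  -2.5  66.2 -31.9]
(array([[372, 193,  28,  28, 468]], dtype=int32), array([[385.54273504, 206.44017094]])) (array([[228, 188,  13,  23, 191]], dtype=int32), array([[233.4973822 , 199.23036649]]))
[503.49935619 251.65727768 122.        ] [504.03110555 249.51970324  96.        ] [503.32706454 255.52075002 148.        ]
```

View pics/wrist4.png

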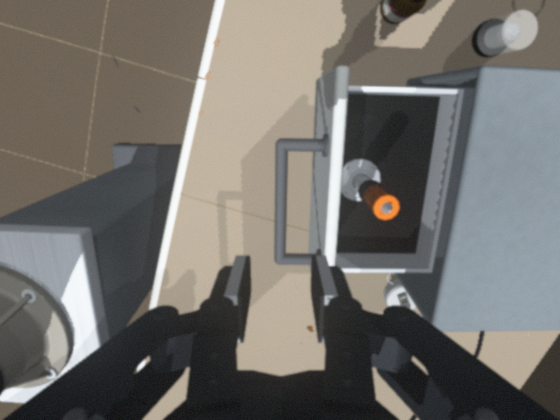

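Run:
```python
from h import *
d=ld('wrist4');e=ld('side4')
for n,p,z in [('griptop',(386,208),140),('tip',(387,209),148),('base disc?',(362,180),20),('hf',(280,145),136),('hn',(281,260),136)]: print(n,onz(d,p,z).round(1))
# triangulate mask-based: side centroid vs expected axis
for p in [(502.5,258.5,122),(503,256,122)]: print(proj(e,p),proj(d,p))
```

```text
griptop [502.  257.7 140. ]
tip [500.1 259.4 148. ]
base disc? [512.  253.1  20. ]
hf [412.9 305.1 136. ]
hn [417.5 205.  136. ]
[234.3126289  199.34912497] [380.2427625  200.65912025]
[234.39474721 199.9924845 ] [380.42454927 203.39879769]
```

Request:
move_arm --plan '[0.9,0,0,9,1.8,0,0,18,2.7,0.1,0,27,3.5,0.1,0,36,4.4,0.1,0,45]' --gripper 0.7

```text
time_s: 8.57
tcp_pos: [457.6, 256.5, 246.2]
orientation: [[0.676, 0.737, -0.003], [0.737, -0.676, -0.002], [-0.004, -0.001, -1.0]]
force: [0.7, -0.4, -0.6]
finger_gap: 0.702
```

Request:
move_arm --plan '[0.9,0,0,9,1.8,0,0,18,2.7,0.1,0,27,3.5,0.1,0,36,4.4,0.1,0,45]'

```text
time_s: 9.2
tcp_pos: [501.6, 257.6, 246.0]
orientation: [[-0.043, 0.999, -0.003], [0.999, 0.043, -0.002], [-0.002, -0.003, -1.0]]
force: [-1.0, -0.1, 0.1]
finger_gap: 0.704
```

Request:
move_arm --plan '[0,0,-1,0,0,0,-3,0,0,0,-5,0,0,0,-6,0,0,0,-6,0]'

```text
time_s: 9.82
tcp_pos: [501.3, 257.7, 186.9]
orientation: [[-0.037, 0.999, -0.002], [0.999, 0.037, -0.001], [-0.001, -0.002, -1.0]]
force: [0.9, -0.9, -0.3]
finger_gap: 0.701
```

Run:
```python
from h import *
d=snap('wrist','wrist5.png');e=snap('side','side5.png')
s=ctrl.get_state();print(s['time_s'],s['tcp_pos'],s['finger_gap'],s['qpos'].round(1),s['orientation'].round(3).tolist())
t=s['tcp_pos']; print(proj(d,(t[0],t[1],140)))
h=cv2.cvtColor(d['image'],cv2.COLOR_RGB2HSV);m=cv2.inRange(h,(3,150,90),(18,255,255));n,l,st,c=cv2.connectedComponentsWithStats(m);print(st[1:][st[1:,4]>50])
```

```text
9.925 [502.47468734 258.19946523 188.58431802] 0.7007236382522092 [-46.   16.9  17.7 103.2  -5.8  60.7  65.9] [[-0.037, 0.999, 0.0], [0.999, 0.037, 0.0], [0.0, 0.0, -1.0]]
[280.57632897 237.85147332]
[[263 207  35  46 863]]
```

View pics/wrist5.png

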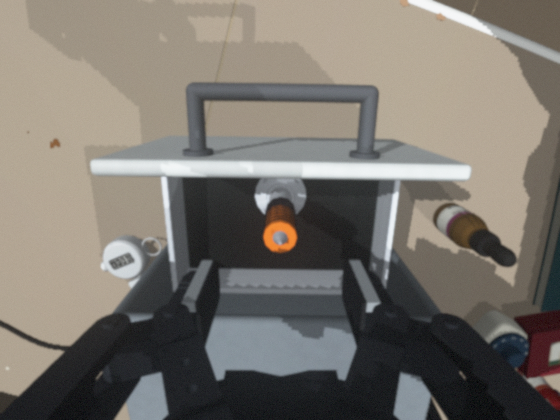

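View pics/side5.png

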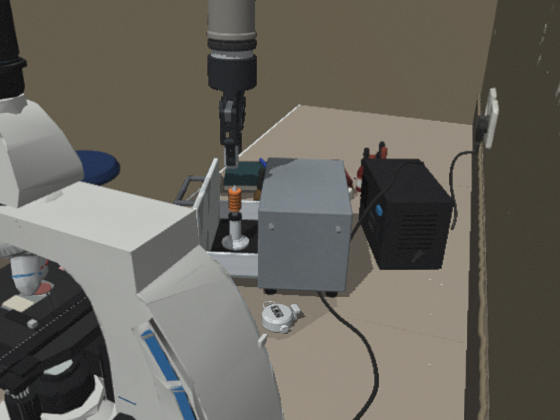

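Grip top at (280,236) in the wrist view and the projected TCP axis at (281,238) agree to about 1 mm. Going down.

Request:
move_arm --plan '[0,0,-2.5,0,0,0,-5,0,0,0,-7,0,0,0,-8.3,0,0,0,-8.3,0]'

```text
time_s: 10.55
tcp_pos: [502.1, 258.0, 105.0]
orientation: [[-0.038, 0.999, -0.001], [0.999, 0.038, -0.0], [-0.0, -0.001, -1.0]]
force: [-0.4, 0.3, 0.5]
finger_gap: 0.697
```

Request:
move_arm --plan '[0,0,0,0,0,0,0,0,0,0,0,0,0,0,0,0,0,0,0,0]' --gripper 0

```text
time_s: 11.18
tcp_pos: [503.2, 257.3, 106.6]
orientation: [[-0.037, 0.999, 0.001], [0.999, 0.037, -0.0], [-0.0, 0.001, -1.0]]
force: [0.8, -3.4, 6.1]
finger_gap: 0.239
```

Run:
```python
from h import *
d=snap('wrist','wrist6.png')
s=ctrl.get_state();print(s['time_s'],s['tcp_pos'],s['finger_gap'],s['force'])
```

```text
11.225 [503.19241049 257.27660903 106.58017548] 0.24181910628406775 [-0.42485849 -2.74359956  5.81240429]
```

View pics/wrist6.png

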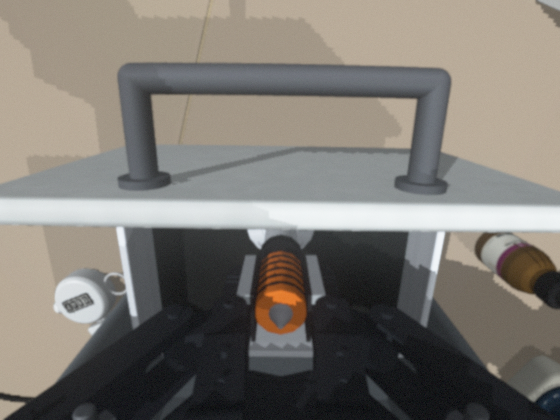

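Request:
move_arm --plan '[0,0,0.5,0,0,0,1.2,0,0,0,2,0,0,0,2.8,0,0,0,3.5,0]'

```text
time_s: 11.85
tcp_pos: [502.9, 257.2, 140.4]
orientation: [[-0.038, 0.999, 0.001], [0.999, 0.038, -0.001], [-0.001, 0.001, -1.0]]
force: [5.1, -2.6, -7.6]
finger_gap: 0.24
```

Request:
move_arm --plan '[0,0,0.2,0,0,0,0.4,0,0,0,0.4,0,0,0,0.4,0,0,0,0.4,0]'

```text
time_s: 12.48
tcp_pos: [502.9, 257.3, 144.1]
orientation: [[-0.038, 0.999, 0.001], [0.999, 0.038, -0.001], [-0.001, 0.001, -1.0]]
force: [5.3, -1.8, -7.4]
finger_gap: 0.235
```

Run:
```python
from h import *
d=snap('wrist','wrist7.png');e=snap('side','side7.png')
s=ctrl.get_state();print(s['time_s'],s['tcp_pos'],s['finger_gap'],s['force'])
a=cv2.resize(d['image'][200:340,210:350,::-1],(560,560),interpolation=cv2.INTER_CUBIC)
cv2.imwrite('pics/w7z.png',a)
cv2.imwrite('pics/s7z.png',cv2.resize(e['image'][160:260,190:290,::-1],(560,560),interpolation=cv2.INTER_CUBIC))
```

```text
12.575 [502.90628013 257.25437598 144.03447383] 0.23774743615950558 [ 5.23599042 -2.89079057 -8.02721914]
```

View pics/w7z.png

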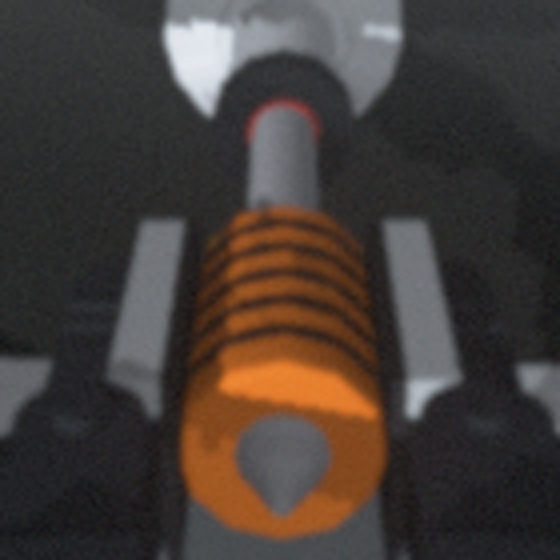

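View pics/s7z.png

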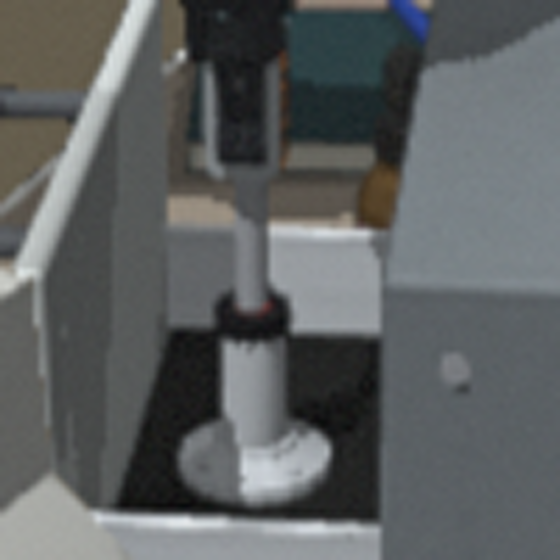

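Red is just showing at the black mouth, in both the wrist zoom (285,110) and the side zoom (262,308). The TCP has risen 37.4 mm, which agrees with the mark appearing at about 37 mm, so I need about 2.6 mm more.

Request:
move_arm --plan '[0,0,0.1,0,0,0,0.2,0,0,0,0.26,0,0,0,0.26,0,0,0,0.26,0]'

```text
time_s: 13.2
tcp_pos: [502.9, 257.3, 146.6]
orientation: [[-0.038, 0.999, 0.001], [0.999, 0.038, -0.001], [-0.001, 0.001, -1.0]]
force: [4.7, -1.9, -7.8]
finger_gap: 0.241
```

Run:
```python
from h import *
d=snap('wrist','wrist8.png');e=snap('side','side8.png')
s=ctrl.get_state();print(s['time_s'],s['tcp_pos'],s['finger_gap'],s['force'],s['joint_vel'].round(2))
for i,x,nm in((d,(210,200,140),'w8z'),(e,(210,190,50),'s8z')):
    a=i['image'][x[1]:x[1]+x[2],x[0]:x[0]+x[2],::-1];cv2.imwrite('pics/%s.png'%nm,cv2.resize(a,(560,560),interpolation=cv2.INTER_CUBIC))
def red(d):
    h=cv2.cvtColor(d['image'],cv2.COLOR_RGB2HSV);i=d['image'].astype(int);m=((h[...,0]<4)|(h[...,0]>170))&(h[...,1]>110)&(h[...,2]>60)
    n,l,st,c=cv2.connectedComponentsWithStats(m.astype('uint8'));return [(r.tolist(),q.round(1).tolist()) for r,q in zip(st[1:],c[1:]) if r[4]>3]
print('w',[r for r in red(d) if 200<r[1][1]<300 and 250<r[1][0]<310]);print('s',[r for r in red(e) if 220<r[1][0]<250])
c=(503,257.5)
for z in (94,97): print(z,proj(d,(c[0]-5,c[1],z)),proj(d,(c[0]-12,c[1],z)),proj(e,(c[0],c[1]-5,z)),proj(e,(c[0],c[1]-12,z)))
for r in range(215,245): print(r,d['image'][r,281],end=' ')
```

```text
13.3 [502.91386417 257.27835846 146.59296744] 0.24255798149912675 [ 4.46175135 -1.92154848 -8.04462713] [-0.04 -0.03  0.01  0.05  0.07  0.03  0.02]
w [([272, 224, 18, 8, 50], [280.9, 226.7])]
s [([232, 214, 6, 2, 7], [234.1, 214.7])]
94 [280.49834711 225.35416204] [280.91061054 215.1132435 ] [234.34552948 215.61099461] [233.75898939 217.48000214]
97 [280.49198932 227.09996895] [280.90998329 216.73455122] [234.31929718 214.05181277] [233.73165334 215.91269055]
215 [52 54 56] 216 [52 54 58] 217 [51 53 56] 218 [50 50 55] 219 [52 54 55] 220 [52 51 54] 221 [46 47 49] 222 [57 50 52] 223 [75 49 48] 224 [111  58  58] 225 [135  65  66] 226 [143  86  89] 227 [125 105 108] 228 [109 108 113] 229 [108 110 115] 230 [107 108 114] 231 [105 107 115] 232 [107 110 116] 233 [109 111 118] 234 [105 107 113] 235 [109 110 115] 236 [108 109 116] 237 [107 111 116] 238 [104 108 112] 239 [108 110 114] 240 [110 110 116] 241 [104 106 112] 242 [104 106 113] 243 [105 108 112] 244 [105 108 114]
```

View pics/w8z.png

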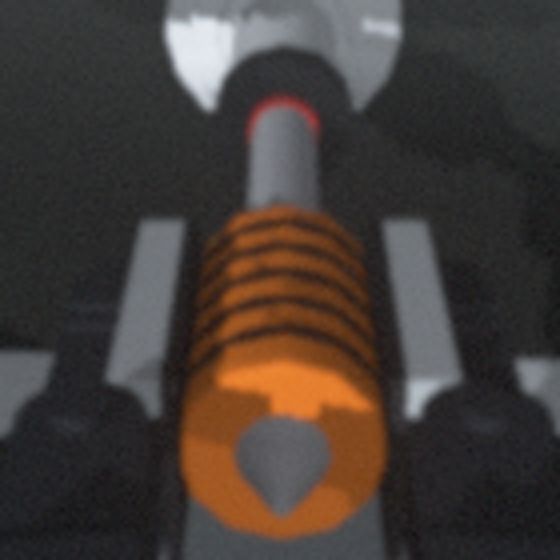

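View pics/s8z.png

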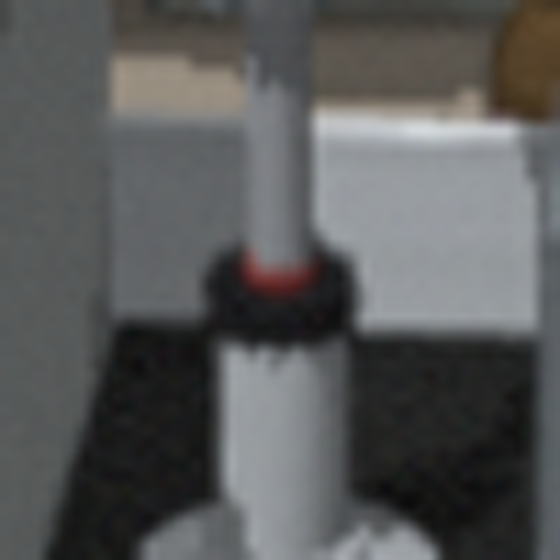

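Run:
```python
from h import *
for f in('7','8'):
    for n,c,r0,r1 in(('wrist',(278,284),216,234),('side',(232,237),206,222)):
        i=ld(n+f)['image'].astype(float)
        p=i[r0:r1,c[0]:c[1]].mean(1); red=p[:,0]-(p[:,1]+p[:,2])/2
        red-=np.median(np.r_[red[:4],red[-4:]])
        print(n,f,'R-GB',red.round(0).tolist(),'integral',red[red>3].sum().round(1),'max',red.max().round(1),'cen',(np.arange(r0,r1)*red*(red>3)).sum()/red[red>3].sum())
```

```text
wrist 7 R-GB [1.0, 2.0, 2.0, 2.0, 2.0, 2.0, 3.0, 8.0, 27.0, 51.0, 49.0, 23.0, 4.0, -1.0, -2.0, -1.0, -1.0, -2.0] integral 162.3 max 50.6 cen 225.39887063655033
side 7 R-GB [0.0, -1.0, -0.0, -1.0, -0.0, -1.0, -1.0, -1.0, 4.0, 12.0, 13.0, 3.0, 3.0, 3.0, 2.0, -1.0] integral 35.4 max 13.3 cen 215.82485875706212
wrist 8 R-GB [2.0, 1.0, 2.0, 2.0, 2.0, 3.0, 9.0, 27.0, 55.0, 74.0, 60.0, 26.0, 4.0, -1.0, -1.0, -2.0, -2.0, -1.0] integral 258.6 max 73.9 cen 224.90815339993551
side 8 R-GB [0.0, -0.0, -0.0, -0.0, -1.0, 0.0, 5.0, 22.0, 52.0, 52.0, 20.0, 4.0, 3.0, 3.0, 3.0, -0.0] integral 160.9 max 51.9 cen 214.63144810441273
```

The side view gives about 3.3 mm of red above the mouth (half the 6 mm band), and the lift from home is 40.0 mm, so they agree. I'll hold briefly to check for slip.

Request:
move_arm --plan '[0,0,0,0,0,0,0,0,0,0,0,0,0,0,0,0,0,0,0,0]'

```text
time_s: 13.92
tcp_pos: [502.9, 257.3, 146.6]
orientation: [[-0.038, 0.999, 0.001], [0.999, 0.038, -0.001], [-0.001, 0.001, -1.0]]
force: [5.4, -2.8, -7.9]
finger_gap: 0.239
```

Run:
```python
from h import *
e=snap('side','side9.png');d=snap('wrist','wrist9.png')
i=e['image'].astype(float);p=i[206:222,232:237].mean(1);r=p[:,0]-(p[:,1]+p[:,2])/2;print((r-np.median(np.r_[r[:4],r[-4:]])).round(0))
i=d['image'].astype(float);p=i[216:234,278:284].mean(1);r=p[:,0]-(p[:,1]+p[:,2])/2;print(r.round(0))
s=ctrl.get_state();print(s['time_s'],s['tcp_pos'],s['finger_gap'],s['force'])
```

```text
[ 0. -1. -0. -1. -1. -0.  5. 22. 52. 51. 18.  4.  3.  3.  3. -0.]
[-2. -1. -2. -1. -1. -1.  4. 24. 54. 70. 56. 22.  1. -5. -5. -5. -5. -4.]
14.025 [502.91765901 257.26474139 146.59490182] 0.2355165355547956 [ 5.54764139 -2.39177883 -8.12545979]
```

View pics/side9.png

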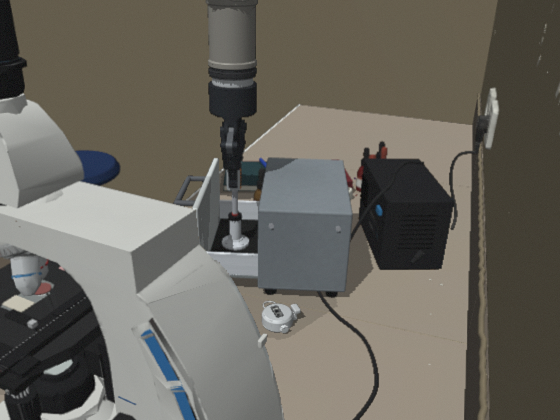

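The side view shows the drawer open, the rod held at (235,205) with red at the mouth near (234,214), and the counter in its place at (278,316). Nothing has crept during the hold.

```bash
python3 -c "
from cell import ctrl
print(ctrl.hand_in())"
```

```text
the job is handed in; nothing more can be done
None
```

I pulled the drawer open to its stop by the bar and gripped the orange grip. I then pulled the rod up 40.0 mm and handed the job in at about 14 s, still holding it there with the drawer open.

**Drawer:** The bar moved about 57 mm, then stopped moving while the pull force rose to about 10 N, so the drawer was at its stop.

**Red mark:** The side view shows about 3.3 mm of the 6 mm red band above the mouth, roughly half, as it should be. The downward pull was about 8 N, which matches the spring at 40 mm. Over a further 0.7 s of holding, the tool position did not change and the red band did not move in the pictures.

**Disagreements:**
- The wrist view showed more red than half the band. It looks steeply down and probably sees into the bush, so I relied on the side view and the measured lift.
- The scene camera showed only a blank wall and was no use.
- A sideways force of about 5 N on the grip, pushing the drawer towards open, remained at the end.

**Bystanders:** I didn't touch the bottle, lens case or counter. The counter is unmoved in the last side view; I did not separately re-measure the bottle and lens case at the end.

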